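Find the full tin among the ward returns

TASK

Three identical closed tins have come back to the dispensary in the blue tray, and only their weight tells which one is full: heft them and find the heaviest by feel. Set the two lighter tins down upright in the red tray without dropping or tipping any tin, then take the heaviest and hold it up, upright and still, with its bottom at least 15 cm above the desk; finish while holding it there, do not put it down. Leave the cartons and the stapler where they are.

Things in the scene. Friction and masses are not known exactly. Their poses are not given: they have to be found in the camera images.
- tin_a: one of three tins that look alike: upright closed aluminium tin, 58 mm diameter, 88 mm high, green band, flush steel lid. Origin at the centre of its underside, z up its axis. Rigid, grip anywhere round its side. Name and starting place say nothing of weight: tins weigh 0.13 to 0.55 kg, the heaviest at least 0.15 kg more than the others
- tin_b: one of three tins that look alike: upright closed aluminium tin, 58 mm diameter, 88 mm high, green band, flush steel lid. Origin at the centre of its underside, z up its axis. Rigid, grip anywhere round its side. Name and starting place say nothing of weight: tins weigh 0.13 to 0.55 kg, the heaviest at least 0.15 kg more than the others
- tin_c: one of three tins that look alike: upright closed aluminium tin, 58 mm diameter, 88 mm high, green band, flush steel lid. Origin at the centre of its underside, z up its axis. Rigid, grip anywhere round its side. Name and starting place say nothing of weight: tins weigh 0.13 to 0.55 kg, the heaviest at least 0.15 kg more than the others
- blue_tray: shallow blue plastic tray, fixed, to the robot's left or right (varies), 130 mm (its x) by 320 mm (its y), floor 6 mm and rim 16 mm above the desk, rim 4 mm thick. Origin at the centre of its underside. The tins start standing in it in a row along its y, about 100 mm apart, in any order
- red_tray: shallow red plastic tray, fixed, to the robot's left or right (varies), 130 mm (its x) by 320 mm (its y), floor 6 mm and rim 16 mm above the desk, rim 4 mm thick. Origin at the centre of its underside. Empty at the start, room for three tins in a row along its y; the two lighter tins end here, and the heaviest may stand here in passing
- yellow_carton: small yellow medicine carton, 95 x 40 x 24 mm high, lying between the two trays. Bystander, loose, to be left alone. Origin at the centre of its underside
- orange_carton: orange medicine carton, 60 x 110 x 35 mm high, beyond the trays. Bystander, loose, to be left alone. Origin at the centre of its underside
- green_carton: white medicine carton with a green band, 50 x 120 x 40 mm high, beyond the trays. Bystander, loose, to be left alone. Origin at the centre of its underside
- stapler: blue and black stapler, 35 x 130 x 40 mm high, beyond the trays. Bystander, loose, to be left alone. Origin at the centre of its underside
Not all that is in view belongs to the job. What is shaped like the tin_b but orange is not meant.

How it is judged:
By the outcome, as a careful person would: the job done as asked, in the order asked, and still so for the second after the job is handed in, while the arm keeps its last pose, push and grip.
It also fails if it takes over 72 s, if anything falls off the work surface, if the arm or the gripper's body presses on something with over 40 N, if the wrist force passes 120 N, or if a joint passes its speed limit or range.

ROBOT

A 6-joint arm with a two-finger parallel gripper is mounted at the origin on the work surface. World frame = base frame: x ahead of the robot, y to its left, z up, the work surface at z = 0. Lengths are in mm, angles in rad, forces in N, time in s.
With the tool pointing down it reaches from about 275 to 750 mm from the base axis. Payload 10.2 kg.
Tool frame: the origin (TCP) lies on the front face of the gripper's body, between the roots of the fingers; the fingertips stand 73 mm ahead of it and the grasp point (between the pads) lies 54 mm ahead of it; z points along the fingers, y is the line along which they close (so a half turn about z gives the same grasp; the last joint's range is limited). The gripper opens to 85 mm and grips with 20 to 120 N. Pads are 22 mm wide; open, the fingers measure 114 mm over their backs; the gripper's body (76 mm by 85 mm) begins 54 mm behind the grasp point. The pads swing forward as they close: fully open they stand 13 mm farther back than shut.
Start: joints at [-1.455, 0.313, 1.498, -0, 1.331, -0.223], TCP at [174.474, -495.167, 303.894] pointing down, gripper open.
Joint ranges: [-2.94, 2.94], [-0.97, 2.17], [0.19, 2.56], [-1.23, 4.37], [0.02, 3.11], [-2.88, 2.88]. Speed limits (rad/s): [2.39, 2.39, 3.01, 3.14, 3.14, 3.14].

INTERFACE

Orientations are given as a unit quaternion [w, x, y, z].
In Python, from rig import * gives the robot as it stands.
- The arm moves only by the tool step_arm, never from a script. Its argument "plan" is a list of rows, each an object with "offset": the shift along the tool's x, y, z in cm, a list of three; "rot": the turn, a rotation vector about the tool's x, y, z in degrees, a list of three; "gripper": the finger opening in cm, from 0 to 8.54. In form: [{"offset": [x, y, z], "rot": [wx, wy, wz], "gripper": gripper}, ...]. A call has 1 to 12 rows; each row is the pose to reach, as a shift and turn from the pose commanded when the call began, along the tool's axes at that moment; what a row does not reach only later rows make up. A row lasts 1/10 s, in which the tool goes at most 50 mm and 8.59 degrees, less where a joint would pass 70% of its speed; a pose out of reach is approached as far as the arm can. A call with a gripper value outside its range is refused whole. The fingers move at their own pace and stop on an object; "squeeze" is the grip in N (left out, the last holds). Time passes only in rows, so rows that repeat a pose let the fingers close. It gives the time, the measured TCP pose, the force, the opening and the grip force at its end, in the units of the state.
- sense(): the state, without advancing time (a new reading comes with each control period).
- capture(name): name is "side" or "top"; returns a dict with "color" (400x640x3 uint8, red, green, blue), "depth" (400x640 float32, mm along the optical axis (not along the pixel's ray), 0 where there is no reading), "vertical_fov" (degrees; the focal length in pixels is half the picture's height over the tangent of half this angle, whatever the lens; pixels are square), "cx", "cy" (the principal point, pixels), "rvec" (rotation vector, rad) and "tvec" (3), from world to camera coordinates, as OpenCV has them. Camera axes: x right, y down, z forward; pixel columns grow to the right and rows downward; lengths in mm; the calibration is good to about 2 mm. A picture is of the moment at which its call begins.
- finish_job(): hands the job in; it is judged then, once.
The state is a dict: "time_s": time; "joints": joint angles; "dq": joint speeds; "tau": joint torques, N m; "eef_pos": TCP position; "ee_rot": TCP orientation; "force": force on the tool from outside, world axes, zero at the start; "wrist_torque": the same for the moment, N m; "grip_width": opening from 0.0 (shut) to 1.0 (fully open); "grip_force": force on a finger pad.
Only numpy, scipy, OpenCV 4.12 (cv2) and the standard library are available. Lean on these libraries where they do the work, as an engineer would, in place of code of your own. Each camera call takes 0.05 s, during which the arm holds its last target. There are 200 camera calls.

## Working session

There is one attempt and no reset: what is moved stays moved. The work goes in short steps, Python scripts to look and compute and a tool call to move; the robot and the scene stay as the last step left them, time stands still between calls to the robot, and variables do not carry over. Pictures are saved under pics/ and viewed, at most 10 in all, crops included, and the job is handed in when it is done.

Besides the shell and the picture viewer there is one more tool, called after "Call:" as name(argument=value, ...) on one line, values as JSON. step_arm: Moves the arm, as the interface text tells. Its arguments: {"type":"object","properties":{"plan":{"type":"array"},"squeeze":{"type":"number"}},"required":["plan"]}

```bash
mkdir -p pics; ls
cat > h.py <<'E'
from rig import *
import numpy as np, cv2
def cam(n):
    c=capture(n); R,_=cv2.Rodrigues(np.array(c["rvec"],float)); t=np.array(c["tvec"],float).ravel()
    f=200/np.tan(np.radians(c["vertical_fov"])/2); return c,R,t,f
def plane(k,u,v,z):
    c,R,t,f=k; d=R.T@np.array([(u-c["cx"])/f,(v-c["cy"])/f,1]); o=-R.T@t
    return o+d*(z-o[2])/d[2]
def cloud(k):
    c,R,t,f=k; v,u=np.mgrid[:400,:640]; Z=c["depth"]
    P=np.stack([(u-c["cx"])/f*Z,(v-c["cy"])/f*Z,Z],-1); return (P-t)@R
E
python3 - <<'E'
from h import *
for n in("top","side"):
    k=cam(n); cv2.imwrite(f"pics/{n}0.png",k[0]["color"][...,::-1]); print(n,-k[1].T@k[2],k[3])
print(sense())
E
```

```text
pics
top [440.96150166   5.54121613 957.61109271] 369.96179721510504
side [ 463.38498829 -665.04826451  635.48236251] 369.4539743630868
{'time_s': 0.1, 'joints': array([-1.45539847e+00,  3.13380976e-01,  1.49831643e+00, -1.17346975e-05,
        1.33104055e+00, -2.23392222e-01]), 'dq': array([-0.00010134, -0.00304786, -0.0002385 , -0.00170983, -0.00115783,
       -0.00066839]), 'tau': array([ 2.02025978e-03, -4.12902474e+01, -2.60141838e+01, -1.53358324e-04,
        3.05712128e-03,  8.80301911e-06]), 'eef_pos': array([ 174.4552538 , -495.01562488,  303.41577382]), 'ee_rot': array([-5.72123922e-04,  9.85686538e-01,  1.68587427e-01,  2.52161017e-05]), 'force': array([-0.29984913, -0.01147284, -0.81827244]), 'wrist_torque': array([-0.00647205,  0.05222568, -0.00251932]), 'grip_force': 0.0, 'grip_width': 0.9984182862419405}
```

View pics/top0.png

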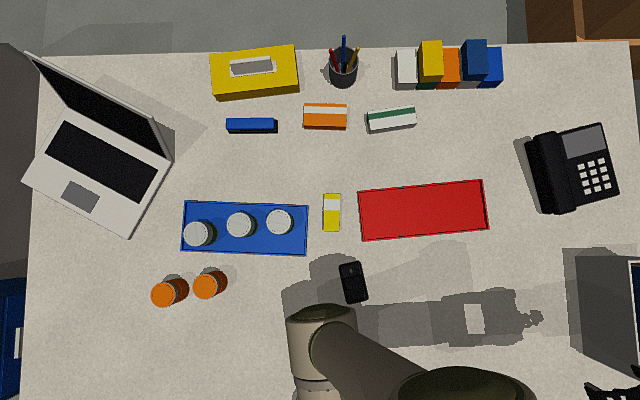

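View pics/side0.png

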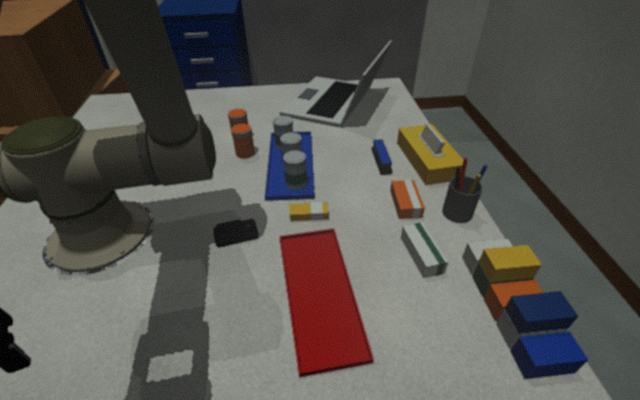

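The top view shows three grey-lidded tins in the blue tray at about (199,233), (240,224) and (279,222). The orange pots at (170,292) and (210,284) have the same shape but are the decoys, as they're orange and outside the tray. The red tray is empty at about (423,210), and the yellow carton lies between the trays at (332,212). The side view agrees: the tins are at (283,128), (291,145) and (295,165), and the pots are at (238,120) and (243,140). The tins in the tray are the ones meant, so next I'll confirm with a crop and measure.

Run:
```python
from h import *
k=cam("top"); im=k[0]["color"]; P=cloud(k); h=cv2.cvtColor(im,cv2.COLOR_RGB2HSV)
print("desk z",np.median(P[150:180,320:350,2]))
def comps(m,z,amin,tag):
    m=cv2.morphologyEx(m.astype(np.uint8),cv2.MORPH_OPEN,np.ones((3,3)))
    for c in cv2.findContours(m,cv2.RETR_EXTERNAL,cv2.CHAIN_APPROX_NONE)[0]:
        if cv2.contourArea(c)<amin: continue
        q=c[:,0]; W=np.array([plane(k,u,v,z) for u,v in q])[:,:2].astype(np.float32)
        r=cv2.minAreaRect(W); mc=cv2.minEnclosingCircle(W)
        print(tag,"px",q.mean(0).round(),"rect",np.round(r[0]),np.round(r[1]),round(r[2],1),"circ",np.round(mc[0],1),round(mc[1],1))
H,S,V=h[...,0],h[...,1],h[...,2]
win=np.zeros(H.shape,bool); win[195:260,175:500]=1
comps(win&(P[...,2]>84)&(P[...,2]<106)&(S<70),94,200,"tin")
b=win&(abs(H.astype(int)-112)<14)&(S>120); b[:, 320:]=0
comps(cv2.morphologyEx(b.astype(np.uint8),cv2.MORPH_CLOSE,np.ones((45,45))),10,500,"blue")
win[170:250]=1
comps(((H<8)|(H>172))&(S>150)&win,12,500,"red")
comps((H>22)&(H<34)&(S>100)&win,24,100,"yellow")
cv2.imwrite("pics/crop0.png",cv2.resize(im[185:315,140:320,::-1],None,fx=4,fy=4,interpolation=cv2.INTER_CUBIC))
```

```text
desk z 0.1749592145530059
tin px [196. 234.] rect [453. 325.] [56. 59.] 0.9 circ [452.4 324.4] 30.6
tin px [239. 224.] rect [473. 223.] [56. 56.] 0.2 circ [471.2 222.8] 30.3
tin px [278. 221.] rect [477. 131.] [58. 56.] 44.3 circ [477.2 130.3] 29.6
blue px [244. 228.] rect [466. 231.] [321. 131.] 86.5 circ [467.1 231.2] 172.4
red px [423. 210.] rect [ 503. -226.] [130. 321.] 4.5 circ [ 501.9 -226.8] 171.7
yellow px [331. 220.] rect [481.   7.] [40. 50.] 88.8 circ [480.    7.9] 31.3
```

View pics/crop0.png

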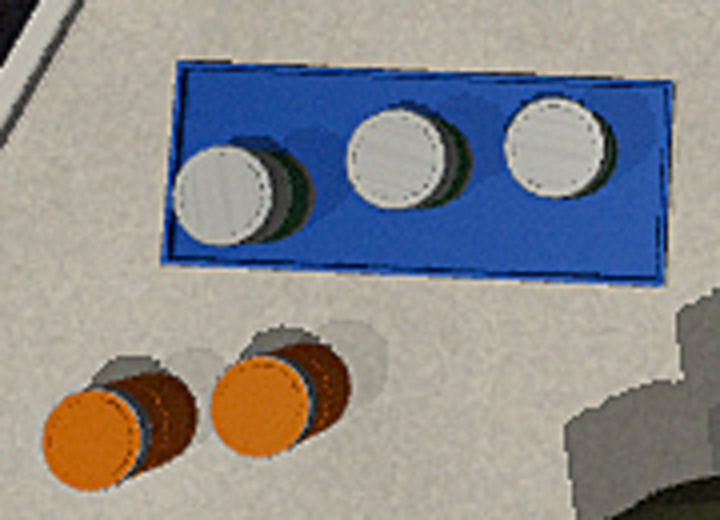

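The crop confirms it: three grey-lidded tins with dark green sides stand in the blue tray, and the two orange-topped pots below are decoys. I'll set out for above the nearest tin, (477,131), turning so that the fingers close along world x.

Call:
step_arm(plan=[{"offset": [49.3, -49.0, 0], "rot": [0, 0, -70.6], "gripper": 8.5}, {"offset": [49.3, -49.0, 0], "rot": [0, 0, -70.6], "gripper": 8.5}, {"offset": [49.3, -49.0, 0], "rot": [0, 0, -70.6], "gripper": 8.5}, {"offset": [49.3, -49.0, 0], "rot": [0, 0, -70.6], "gripper": 8.5}, {"offset": [49.3, -49.0, 0], "rot": [0, 0, -70.6], "gripper": 8.5}, {"offset": [49.3, -49.0, 0], "rot": [0, 0, -70.6], "gripper": 8.5}, {"offset": [49.3, -49.0, 0], "rot": [0, 0, -70.6], "gripper": 8.5}, {"offset": [49.3, -49.0, 0], "rot": [0, 0, -70.6], "gripper": 8.5}, {"offset": [49.3, -49.0, 0], "rot": [0, 0, -70.6], "gripper": 8.5}, {"offset": [49.3, -49.0, 0], "rot": [0, 0, -70.6], "gripper": 8.5}, {"offset": [49.3, -49.0, 0], "rot": [0, 0, -70.6], "gripper": 8.5}, {"offset": [49.3, -49.0, 0], "rot": [0, 0, -70.6], "gripper": 8.5}], squeeze=50)

```text
time_s: 1.35
eef_pos: [435.6, 47.5, 304.0]
ee_rot: [0.0, 0.707, 0.707, 0.0]
force: [0.4, -1.3, 0.2]
grip_width: 0.993
grip_force: 0.0
```

Call:
step_arm(plan=[{"offset": [4.0, 2.0, 0], "rot": [0, 0, 0], "gripper": 8.5}, {"offset": [8.0, 4.0, 5], "rot": [0, 0, 0], "gripper": 8.5}, {"offset": [8.0, 4.0, 9], "rot": [0, 0, 0], "gripper": 8.5}, {"offset": [8.0, 4.0, 9], "rot": [0, 0, 0], "gripper": 8.5}, {"offset": [8.0, 4.0, 9], "rot": [0, 0, 0], "gripper": 8.5}, {"offset": [8.0, 4.0, 9], "rot": [0, 0, 0], "gripper": 8.5}])

```text
time_s: 1.95
eef_pos: [475.9, 124.5, 216.2]
ee_rot: [0.001, 0.707, 0.707, 0.001]
force: [0.8, -0.2, 0.5]
grip_width: 0.996
grip_force: 0.0
```

Run:
```python
from h import *
F=[]
for i in range(4):
    k=cam("top"); s=sense(); F.append(s["force"]); print(s["eef_pos"].round(1),s["force"].round(2),s["tau"][:3].round(2))
cv2.imwrite("pics/top1.png",cv2.resize(k[0]["color"][170:290,170:330,::-1],None,fx=4,fy=4))
```

```text
[476.  124.5 216.3] [ 0.23 -0.02  0.28] [  0.23 -38.22 -22.75]
[475.9 124.5 216.1] [-0.21 -1.11 -0.33] [  0.11 -38.69 -22.98]
[475.8 124.6 215.8] [ 0.01 -0.16  0.59] [ 2.000e-02 -3.900e+01 -2.311e+01]
[475.6 124.7 215.4] [-0.71 -0.31 -0.41] [-3.000e-02 -3.920e+01 -2.315e+01]
```

View pics/top1.png

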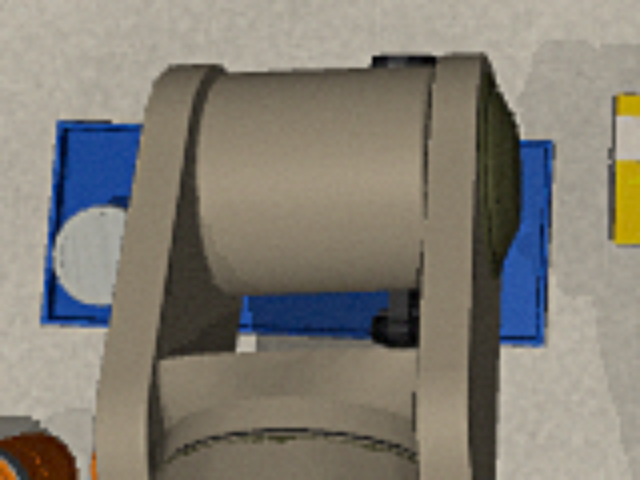

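The arm hides the tin from the top camera; only the left tin shows, at crop (100,255). Clearance is 13 mm per side, so I'll trust the measurement and descend.

Call:
step_arm(plan=[{"offset": [0.6, 0.1, 2.5], "rot": [0, 0, 0], "gripper": 8.5}, {"offset": [0.6, 0.1, 5.0], "rot": [0, 0, 0], "gripper": 8.5}, {"offset": [0.6, 0.1, 7.5], "rot": [0, 0, 0], "gripper": 8.5}, {"offset": [0.6, 0.1, 9.0], "rot": [0, 0, 0], "gripper": 8.5}, {"offset": [0.6, 0.1, 10.4], "rot": [0, 0, 0], "gripper": 8.5}, {"offset": [0.6, 0.1, 10.4], "rot": [0, 0, 0], "gripper": 8.5}, {"offset": [0.6, 0.1, 10.4], "rot": [0, 0, 0], "gripper": 8.5}, {"offset": [0.6, 0.1, 10.4], "rot": [0, 0, 0], "gripper": 8.5}])

```text
time_s: 2.95
eef_pos: [476.8, 131.1, 111.0]
ee_rot: [0.001, 0.707, 0.707, 0.001]
force: [-0.3, -0.4, -0.6]
grip_width: 0.995
grip_force: 0.0
```

Run:
```python
from h import *
k=cam("side"); s=sense(); print(s["eef_pos"].round(1),s["force"].round(2))
cv2.imwrite("pics/side1.png",cv2.resize(k[0]["color"][70:220,200:360,::-1],None,fx=4,fy=4,interpolation=cv2.INTER_CUBIC))
```

```text
[476.7 131.2 110.9] [ 0.95 -0.   -0.24]
```

View pics/side1.png

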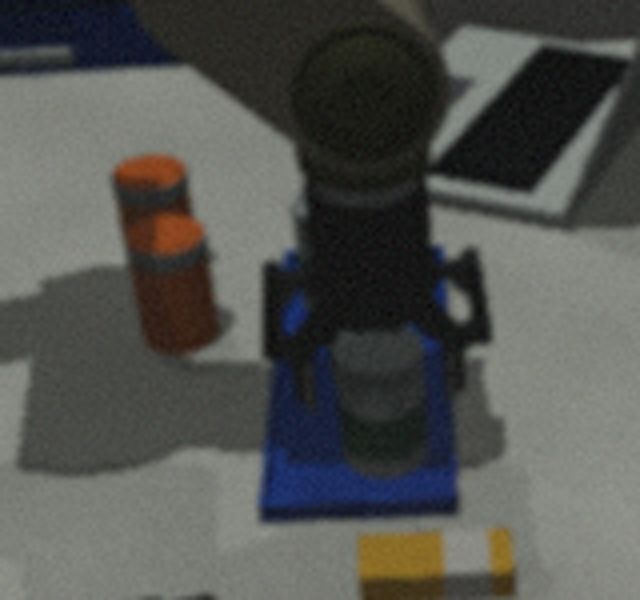

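The fingertips are at crop (305,395) and (460,385), with the tin between them at (380,400). The tin may sit slightly towards the camera, so I'll check by projection.

Run:
```python
from h import *
k=cam("side"); c,R,t,f=k
def pr(p):
    q=R@np.array(p,float)+t; return ((np.array([f*q[0]/q[2]+c["cx"],f*q[1]/q[2]+c["cy"]])-[200,70])*4).round()
for n,p in dict(lid=(477,131,94),base=(477,131,6),tipL=(430,131,50),tipR=(524,131,50),bodyfront=(477,91,111),bodyback=(477,131,111)).items(): print(n,pr(p))
P=cloud(k); m=(P[...,2]>86)&(P[...,2]<100)&(P[...,0]>440)&(P[...,0]<515)&(P[...,1]>60)&(P[...,1]<180)
print(m.sum(),P[m].min(0),P[m].max(0),np.median(P[m],0))
m=(P[...,2]>25)&(P[...,2]<90)&(P[...,0]>440)&(P[...,0]<515)&(P[...,1]>60)&(P[...,1]<180)
Q=P[m]; print(len(Q),np.percentile(Q,[2,50,98],axis=0).round())
```

```text
lid [377. 346.]
base [384. 453.]
tipL [310. 406.]
tipR [451. 396.]
bodyfront [379. 360.]
bodyback [375. 324.]
256 [447.59973277 102.3966181   86.02979876] [504.86599758 152.85171612  97.36477294] [475.02091749 122.32813545  94.62923889]
435 [[448. 102.  26.]
 [475. 108.  58.]
 [503. 127.  89.]]
```

The projections agree, so the tin is centred between the pads. I'll close and lift.

Call:
step_arm(plan=[{"offset": [0, 0, 0], "rot": [0, 0, 0], "gripper": 5.0}, {"offset": [0, 0, 0], "rot": [0, 0, 0], "gripper": 5.0}, {"offset": [0, 0, 0], "rot": [0, 0, 0], "gripper": 5.0}, {"offset": [0, 0, 0], "rot": [0, 0, 0], "gripper": 5.0}, {"offset": [0, 0, 0], "rot": [0, 0, 0], "gripper": 5.0}, {"offset": [0, 0, 0], "rot": [0, 0, 0], "gripper": 5.0}, {"offset": [0, 0, 0], "rot": [0, 0, 0], "gripper": 5.0}, {"offset": [0, 0, 0], "rot": [0, 0, 0], "gripper": 5.0}], squeeze=50)

```text
time_s: 3.85
eef_pos: [476.6, 131.2, 110.5]
ee_rot: [0.0, 0.707, 0.707, 0.0]
force: [0.8, -0.2, 6.2]
grip_width: 0.671
grip_force: 44.2
```

Call:
step_arm(plan=[{"offset": [0, 0, -0.5], "rot": [0, 0, 0], "gripper": 5.0}, {"offset": [0, 0, -1.5], "rot": [0, 0, 0], "gripper": 5.0}, {"offset": [0, 0, -3], "rot": [0, 0, 0], "gripper": 5.0}, {"offset": [0, 0, -4.2], "rot": [0, 0, 0], "gripper": 5.0}, {"offset": [0, 0, -5], "rot": [0, 0, 0], "gripper": 5.0}, {"offset": [0, 0, -5], "rot": [0, 0, 0], "gripper": 5.0}, {"offset": [0, 0, -5], "rot": [0, 0, 0], "gripper": 5.0}, {"offset": [0, 0, -5], "rot": [0, 0, 0], "gripper": 5.0}])

```text
time_s: 4.65
eef_pos: [476.0, 131.2, 159.3]
ee_rot: [-0.0, 0.707, 0.707, -0.0]
force: [-0.2, 0.4, -2.3]
grip_width: 0.67
grip_force: 44.5
```

```bash
cat > heft.py <<'E'
from h import *
F=[];T=[]
for i in range(14):
    capture("side"); s=sense(); F.append(s["force"]); T.append(s["tau"][:3])
print(s["time_s"],s["eef_pos"].round(1),s["grip_width"],s["grip_force"],"F",np.mean(F,0).round(2),"sd",np.std(F,0).round(2),"tau",np.mean(T,0).round(2))
E
python3 heft.py
```

```text
5.35 [476.2 131.2 159.9] 0.6693174504030538 44.48056697845459 F [-0.24 -0.   -2.29] sd [0.53 0.66 0.58] tau [  0.   -42.03 -21.61]
```

T3 weighs about 0.23 kg. That can't be the heaviest, which must be at least 0.28 kg, so I'll carry it to the red tray.

Call:
step_arm(plan=[{"offset": [-0.5, 0, -1.5], "rot": [0, 0, 0], "gripper": 5.0}, {"offset": [-3, 0.2, -3], "rot": [0, 0, 0], "gripper": 5.0}, {"offset": [-6.5, 0.4, -4], "rot": [0, 0, 0], "gripper": 5.0}, {"offset": [-10.5, 0.7, -4], "rot": [0, 0, 0], "gripper": 5.0}, {"offset": [-14.5, 1.0, -4], "rot": [0, 0, 0], "gripper": 5.0}, {"offset": [-18.5, 1.3, -4], "rot": [0, 0, 0], "gripper": 5.0}, {"offset": [-22.5, 1.6, -4], "rot": [0, 0, 0], "gripper": 5.0}, {"offset": [-26.5, 1.9, -4], "rot": [0, 0, 0], "gripper": 5.0}, {"offset": [-30.5, 2.2, -4], "rot": [0, 0, 0], "gripper": 5.0}, {"offset": [-34.5, 2.5, -4], "rot": [0, 0, 0], "gripper": 5.0}, {"offset": [-38.5, 2.9, -4], "rot": [0, 0, 0], "gripper": 5.0}, {"offset": [-41, 3.1, -4], "rot": [0, 0, 0], "gripper": 5.0}])

```text
time_s: 6.55
eef_pos: [507.1, -281.5, 199.8]
ee_rot: [0.0, 0.708, 0.707, -0.0]
force: [0.2, 0.8, -2.3]
grip_width: 0.668
grip_force: 44.6
```

Call:
step_arm(plan=[{"offset": [-1.3, 0.1, 0], "rot": [0, 0, 0], "gripper": 5.0}, {"offset": [-1.7, 0.1, 0], "rot": [0, 0, 0], "gripper": 5.0}, {"offset": [-1.7, 0.1, 0], "rot": [0, 0, 0], "gripper": 5.0}, {"offset": [-1.7, 0.1, 0], "rot": [0, 0, 0], "gripper": 5.0}, {"offset": [-1.7, 0.1, 2], "rot": [0, 0, 0], "gripper": 5.0}, {"offset": [-1.7, 0.1, 4], "rot": [0, 0, 0], "gripper": 5.0}, {"offset": [-1.7, 0.1, 5.5], "rot": [0, 0, 0], "gripper": 5.0}, {"offset": [-1.7, 0.1, 6.5], "rot": [0, 0, 0], "gripper": 5.0}, {"offset": [-1.7, 0.1, 6.5], "rot": [0, 0, 0], "gripper": 5.0}, {"offset": [-1.7, 0.1, 6.5], "rot": [0, 0, 0], "gripper": 5.0}, {"offset": [-1.7, 0.1, 6.5], "rot": [0, 0, 0], "gripper": 5.0}])

```text
time_s: 7.65
eef_pos: [508.7, -295.9, 135.9]
ee_rot: [0.001, 0.707, 0.707, 0.0]
force: [0.1, -0.2, -3.0]
grip_width: 0.667
grip_force: 44.7
```

Run:
```python
from h import *
k=cam("side"); s=sense(); print(s["time_s"],s["eef_pos"].round(1),s["force"].round(2),s["grip_width"])
cv2.imwrite("pics/side2.png",cv2.resize(k[0]["color"][180:390,240:440,::-1],None,fx=2.8,fy=2.8,interpolation=cv2.INTER_CUBIC))
```

```text
7.7 [ 508.6 -295.9  135.8] [-0.58 -1.11 -2.17] 0.6690165491031312
```

View pics/side2.png

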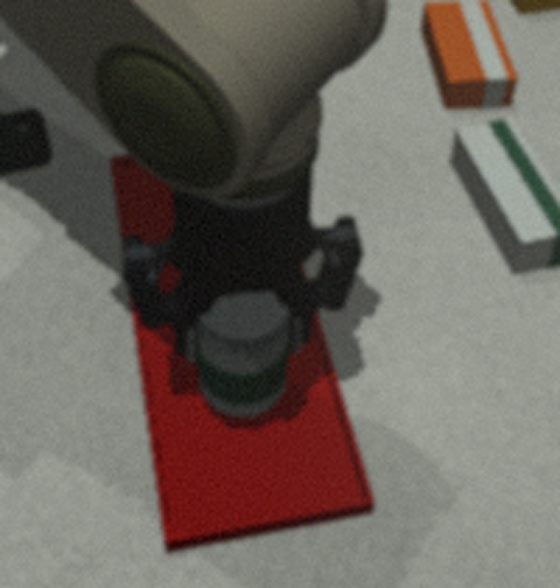

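The tin is upright between the pads at crop (243,350), above the middle of the red tray, well clear of the rims. Now I'll lower it until it touches.

Call:
step_arm(plan=[{"offset": [0, 0, 1.0], "rot": [0, 0, 0], "gripper": 5.0}, {"offset": [0, 0, 1.8], "rot": [0, 0, 0], "gripper": 5.0}, {"offset": [0, 0, 2.2], "rot": [0, 0, 0], "gripper": 5.0}, {"offset": [0, 0, 2.4], "rot": [0, 0, 0], "gripper": 5.0}, {"offset": [0, 0, 2.5], "rot": [0, 0, 0], "gripper": 5.0}, {"offset": [0, 0, 2.5], "rot": [0, 0, 0], "gripper": 5.0}, {"offset": [0, 0, 2.5], "rot": [0, 0, 0], "gripper": 5.0}, {"offset": [0, 0, 2.5], "rot": [0, 0, 0], "gripper": 5.0}])

```text
time_s: 8.5
eef_pos: [508.1, -295.6, 110.5]
ee_rot: [-0.001, 0.707, 0.707, -0.0]
force: [-4.9, 2.6, 4.9]
grip_width: 0.667
grip_force: 45.8
```

Call:
step_arm(plan=[{"offset": [0, 0, 0], "rot": [0, 0, 0], "gripper": 6.2}, {"offset": [0, 0, 0], "rot": [0, 0, 0], "gripper": 7.0}, {"offset": [0, 0, 0], "rot": [0, 0, 0], "gripper": 8.5}, {"offset": [0, 0, 0], "rot": [0, 0, 0], "gripper": 8.5}, {"offset": [0, 0, 0], "rot": [0, 0, 0], "gripper": 8.5}, {"offset": [0, 0, 0], "rot": [0, 0, 0], "gripper": 8.5}, {"offset": [0, 0, -1.5], "rot": [0, 0, 0], "gripper": 8.5}, {"offset": [0, 0, -4], "rot": [0, 0, 0], "gripper": 8.5}, {"offset": [0, 0, -8], "rot": [0, 0, 0], "gripper": 8.5}, {"offset": [0, 0, -12], "rot": [0, 0, 0], "gripper": 8.5}])

```text
time_s: 9.5
eef_pos: [508.1, -295.6, 232.2]
ee_rot: [0.0, 0.707, 0.707, 0.0]
force: [-0.2, 0.2, 0.1]
grip_width: 0.993
grip_force: 0.0
```

Call:
step_arm(plan=[{"offset": [4, -0.3, 0], "rot": [0, 0, 0], "gripper": 8.5}, {"offset": [8.6, -0.6, 0], "rot": [0, 0, 0], "gripper": 8.5}, {"offset": [13.3, -0.9, 0], "rot": [0, 0, 0], "gripper": 8.5}, {"offset": [18, -1.2, 0], "rot": [0, 0, 0], "gripper": 8.5}, {"offset": [22.7, -1.6, 0], "rot": [0, 0, 0], "gripper": 8.5}, {"offset": [27.4, -2, 0], "rot": [0, 0, 0], "gripper": 8.5}, {"offset": [32, -2.3, 0], "rot": [0, 0, 0], "gripper": 8.5}, {"offset": [36.8, -2.6, 0], "rot": [0, 0, 0], "gripper": 8.5}, {"offset": [41.5, -2.9, 0], "rot": [0, 0, 0], "gripper": 8.5}, {"offset": [46.2, -3.2, 0], "rot": [0, 0, 0], "gripper": 8.5}, {"offset": [50, -3.5, 0], "rot": [0, 0, 0], "gripper": 8.5}, {"offset": [51.9, -3.6, 0], "rot": [0, 0, 0], "gripper": 8.5}])

```text
time_s: 10.7
eef_pos: [471.5, 226.0, 231.1]
ee_rot: [0.0, 0.706, 0.708, 0.001]
force: [-0.8, -0.1, -0.3]
grip_width: 0.998
grip_force: 0.0
```

Run:
```python
from h import *
for i in range(8): k=cam("side")
s=sense(); print(s["time_s"],s["eef_pos"].round(1),s["force"].round(2),s["grip_width"])
P=cloud(k)
m=(P[...,2]>84)&(P[...,2]<106)&(P[...,0]>425)&(P[...,0]<590)&(P[...,1]>-370)&(P[...,1]<-80)
Q=P[m]; print(len(Q),np.percentile(Q,[2,50,98],axis=0).round())
cv2.imwrite("pics/side3.png",cv2.resize(k[0]["color"][80:390,200:440,::-1],None,fx=1.9,fy=1.9,interpolation=cv2.INTER_CUBIC))
```

```text
11.1 [472.5 222.2 230.2] [-0.21  0.22 -0.14] 0.9949678517066634
875 [[ 481. -323.   85.]
 [ 506. -298.   94.]
 [ 533. -269.   96.]]
```

View pics/side3.png

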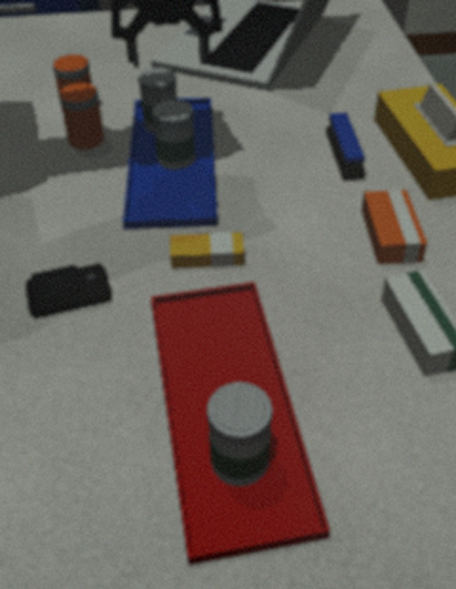

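T3 now stands upright in the red tray at crop (240,430). The other two tins remain in the blue tray at (173,130) and (158,95). The gripper is above T2, so I'll descend, grip, lift and heft.

Call:
step_arm(plan=[{"offset": [0, 0, 3], "rot": [0, 0, 0], "gripper": 8.5}, {"offset": [0, 0, 6], "rot": [0, 0, 0], "gripper": 8.5}, {"offset": [0, 0, 8.5], "rot": [0, 0, 0], "gripper": 8.5}, {"offset": [0, 0, 10.5], "rot": [0, 0, 0], "gripper": 8.5}, {"offset": [0, 0, 11.9], "rot": [0, 0, 0], "gripper": 8.5}, {"offset": [0, 0, 11.9], "rot": [0, 0, 0], "gripper": 8.5}, {"offset": [0, 0, 11.9], "rot": [0, 0, 0], "gripper": 8.5}])

```text
time_s: 11.8
eef_pos: [472.6, 222.8, 111.4]
ee_rot: [0.0, 0.707, 0.707, 0.0]
force: [0.6, -0.9, 0.0]
grip_width: 0.998
grip_force: 0.0
```

Call:
step_arm(plan=[{"offset": [0, 0, 0], "rot": [0, 0, 0], "gripper": 5.0}, {"offset": [0, 0, 0], "rot": [0, 0, 0], "gripper": 5.0}, {"offset": [0, 0, 0], "rot": [0, 0, 0], "gripper": 5.0}, {"offset": [0, 0, 0], "rot": [0, 0, 0], "gripper": 5.0}, {"offset": [0, 0, 0], "rot": [0, 0, 0], "gripper": 5.0}, {"offset": [0, 0, 0], "rot": [0, 0, 0], "gripper": 5.0}, {"offset": [0, 0, 0], "rot": [0, 0, 0], "gripper": 5.0}, {"offset": [0, 0, 0], "rot": [0, 0, 0], "gripper": 5.0}], squeeze=50)

```text
time_s: 12.6
eef_pos: [472.5, 223.2, 112.0]
ee_rot: [0.0, 0.707, 0.707, 0.001]
force: [-2.5, -1.0, 5.8]
grip_width: 0.668
grip_force: 50.4
```

Call:
step_arm(plan=[{"offset": [0, 0, -0.5], "rot": [0, 0, 0], "gripper": 5.0}, {"offset": [0, 0, -1.5], "rot": [0, 0, 0], "gripper": 5.0}, {"offset": [0, 0, -3], "rot": [0, 0, 0], "gripper": 5.0}, {"offset": [0, 0, -4.2], "rot": [0, 0, 0], "gripper": 5.0}, {"offset": [0, 0, -5], "rot": [0, 0, 0], "gripper": 5.0}, {"offset": [0, 0, -5], "rot": [0, 0, 0], "gripper": 5.0}, {"offset": [0, 0, -5], "rot": [0, 0, 0], "gripper": 5.0}, {"offset": [0, 0, -5], "rot": [0, 0, 0], "gripper": 5.0}])

```text
time_s: 13.4
eef_pos: [472.0, 223.1, 160.3]
ee_rot: [-0.0, 0.707, 0.707, -0.0]
force: [-0.5, 0.3, -1.4]
grip_width: 0.669
grip_force: 50.5
```

```bash
python3 heft.py
```

```text
14.1 [472.2 223.2 160.9] 0.6680788281952381 50.48958778381348 F [-0.01 -0.08 -1.36] sd [0.43 0.47 0.44] tau [  0.   -44.45 -21.91]
```

T2 weighs about 0.14 kg, which is lighter still. I'll move it to the red tray at about (496,-150).

Call:
step_arm(plan=[{"offset": [-0.5, 0, -1.5], "rot": [0, 0, 0], "gripper": 5.0}, {"offset": [-3, 0.2, -3], "rot": [0, 0, 0], "gripper": 5.0}, {"offset": [-6.5, 0.4, -4], "rot": [0, 0, 0], "gripper": 5.0}, {"offset": [-10.5, 0.7, -4], "rot": [0, 0, 0], "gripper": 5.0}, {"offset": [-14.5, 1.0, -4], "rot": [0, 0, 0], "gripper": 5.0}, {"offset": [-18.5, 1.3, -4], "rot": [0, 0, 0], "gripper": 5.0}, {"offset": [-22.5, 1.6, -4], "rot": [0, 0, 0], "gripper": 5.0}, {"offset": [-26.5, 1.8, -4], "rot": [0, 0, 0], "gripper": 5.0}, {"offset": [-30.5, 2.0, -4], "rot": [0, 0, 0], "gripper": 5.0}, {"offset": [-34, 2.2, -4], "rot": [0, 0, 0], "gripper": 5.0}, {"offset": [-36.5, 2.4, -4], "rot": [0, 0, 0], "gripper": 5.0}, {"offset": [-37.3, 2.4, -4], "rot": [0, 0, 0], "gripper": 5.0}])

```text
time_s: 15.3
eef_pos: [496.3, -152.0, 200.8]
ee_rot: [0.0, 0.708, 0.706, -0.0]
force: [-0.2, 0.3, -1.2]
grip_width: 0.67
grip_force: 50.6
```

Call:
step_arm(plan=[{"offset": [0, 0, 0], "rot": [0, 0, 0], "gripper": 5.0}, {"offset": [0, 0, 0], "rot": [0, 0, 0], "gripper": 5.0}, {"offset": [0, 0, 2], "rot": [0, 0, 0], "gripper": 5.0}, {"offset": [0, 0, 4], "rot": [0, 0, 0], "gripper": 5.0}, {"offset": [0, 0, 6], "rot": [0, 0, 0], "gripper": 5.0}, {"offset": [0, 0, 7.2], "rot": [0, 0, 0], "gripper": 5.0}, {"offset": [0, 0, 8], "rot": [0, 0, 0], "gripper": 5.0}, {"offset": [0, 0, 8], "rot": [0, 0, 0], "gripper": 5.0}, {"offset": [0, 0, 8], "rot": [0, 0, 0], "gripper": 5.0}, {"offset": [0, 0, 8], "rot": [0, 0, 0], "gripper": 5.0}])

```text
time_s: 16.3
eef_pos: [496.7, -149.9, 121.7]
ee_rot: [0.001, 0.707, 0.707, 0.0]
force: [0.2, -0.2, -1.1]
grip_width: 0.668
grip_force: 50.7
```

Call:
step_arm(plan=[{"offset": [0, 0, 0.4], "rot": [0, 0, 0], "gripper": 5.0}, {"offset": [0, 0, 0.7], "rot": [0, 0, 0], "gripper": 5.0}, {"offset": [0, 0, 0.9], "rot": [0, 0, 0], "gripper": 5.0}, {"offset": [0, 0, 1.0], "rot": [0, 0, 0], "gripper": 5.0}, {"offset": [0, 0, 1.0], "rot": [0, 0, 0], "gripper": 5.0}, {"offset": [0, 0, 1.0], "rot": [0, 0, 0], "gripper": 5.0}, {"offset": [0, 0, 1.0], "rot": [0, 0, 0], "gripper": 5.0}])

```text
time_s: 17.0
eef_pos: [496.2, -149.8, 112.0]
ee_rot: [0.0, 0.707, 0.707, -0.0]
force: [-7.1, 2.9, 13.7]
grip_width: 0.671
grip_force: 51.8
```

Call:
step_arm(plan=[{"offset": [0, 0, 0], "rot": [0, 0, 0], "gripper": 6.2}, {"offset": [0, 0, 0], "rot": [0, 0, 0], "gripper": 7.0}, {"offset": [0, 0, 0], "rot": [0, 0, 0], "gripper": 8.5}, {"offset": [0, 0, 0], "rot": [0, 0, 0], "gripper": 8.5}, {"offset": [0, 0, 0], "rot": [0, 0, 0], "gripper": 8.5}, {"offset": [0, 0, 0], "rot": [0, 0, 0], "gripper": 8.5}, {"offset": [0, 0, -1.5], "rot": [0, 0, 0], "gripper": 8.5}, {"offset": [0, 0, -4], "rot": [0, 0, 0], "gripper": 8.5}, {"offset": [0, 0, -8], "rot": [0, 0, 0], "gripper": 8.5}, {"offset": [0, 0, -12], "rot": [0, 0, 0], "gripper": 8.5}])

```text
time_s: 18.0
eef_pos: [496.0, -149.6, 232.1]
ee_rot: [-0.0, 0.707, 0.707, -0.0]
force: [0.6, -0.1, 0.7]
grip_width: 0.996
grip_force: 0.0
```

Call:
step_arm(plan=[{"offset": [3, -0.3, 0], "rot": [0, 0, 0], "gripper": 8.5}, {"offset": [7, -0.7, 0], "rot": [0, 0, 0], "gripper": 8.5}, {"offset": [11.5, -1.1, 0], "rot": [0, 0, 0], "gripper": 8.5}, {"offset": [16, -1.5, 0], "rot": [0, 0, 0], "gripper": 8.5}, {"offset": [20.5, -1.9, 0], "rot": [0, 0, 0], "gripper": 8.5}, {"offset": [25, -2.3, 0], "rot": [0, 0, 0], "gripper": 8.5}, {"offset": [29.5, -2.7, 0], "rot": [0, 0, 0], "gripper": 8.5}, {"offset": [34, -3.1, 0], "rot": [0, 0, 0], "gripper": 8.5}, {"offset": [38.5, -3.5, 0], "rot": [0, 0, 0], "gripper": 8.5}, {"offset": [43, -4, 0], "rot": [0, 0, 0], "gripper": 8.5}, {"offset": [46, -4.3, 0], "rot": [0, 0, 0], "gripper": 8.5}, {"offset": [47.4, -4.4, 0], "rot": [0, 0, 0], "gripper": 8.5}])

```text
time_s: 19.2
eef_pos: [451.5, 326.4, 230.7]
ee_rot: [-0.0, 0.706, 0.708, -0.0]
force: [0.7, -0.2, -0.5]
grip_width: 0.997
grip_force: 0.0
```

Run:
```python
from h import *
for i in range(8): k=cam("side")
s=sense(); print(s["time_s"],s["eef_pos"].round(1),s["force"].round(2),s["grip_width"])
P=cloud(k)
for a,b in((-370,-230),(-225,-80),(250,400)):
    m=(P[...,2]>86)&(P[...,2]<104)&(P[...,0]>400)&(P[...,0]<590)&(P[...,1]>a)&(P[...,1]<b)
    Q=P[m]; print(len(Q),np.percentile(Q,[2,50,98],axis=0).round())
```

```text
19.6 [452.6 323.1 231. ] [ 0.4   0.1  -0.59] 0.9914060309135717
855 [[ 480. -323.   87.]
 [ 506. -298.   94.]
 [ 533. -269.   96.]]
544 [[ 469. -176.   87.]
 [ 495. -152.   95.]
 [ 522. -122.   97.]]
194 [[425. 298.  87.]
 [452. 319.  95.]
 [478. 351.  98.]]
```

Both lighter tins stand upright in the red tray. Next is T1: descend with a 2 mm shift in y, grip and lift.

Call:
step_arm(plan=[{"offset": [0.2, 0, 3], "rot": [0, 0, 0], "gripper": 8.5}, {"offset": [0.2, 0, 6], "rot": [0, 0, 0], "gripper": 8.5}, {"offset": [0.2, 0, 8.5], "rot": [0, 0, 0], "gripper": 8.5}, {"offset": [0.2, 0, 10.5], "rot": [0, 0, 0], "gripper": 8.5}, {"offset": [0.2, 0, 12], "rot": [0, 0, 0], "gripper": 8.5}, {"offset": [0.2, 0, 12], "rot": [0, 0, 0], "gripper": 8.5}, {"offset": [0.2, 0, 12], "rot": [0, 0, 0], "gripper": 8.5}])

```text
time_s: 20.3
eef_pos: [452.6, 325.9, 111.5]
ee_rot: [0.0, 0.707, 0.707, 0.0]
force: [0.3, -0.5, -0.1]
grip_width: 0.994
grip_force: 0.0
```

Call:
step_arm(plan=[{"offset": [0, 0, 0], "rot": [0, 0, 0], "gripper": 5.0}, {"offset": [0, 0, 0], "rot": [0, 0, 0], "gripper": 5.0}, {"offset": [0, 0, 0], "rot": [0, 0, 0], "gripper": 5.0}, {"offset": [0, 0, 0], "rot": [0, 0, 0], "gripper": 5.0}, {"offset": [0, 0, 0], "rot": [0, 0, 0], "gripper": 5.0}, {"offset": [0, 0, 0], "rot": [0, 0, 0], "gripper": 5.0}, {"offset": [0, 0, 0], "rot": [0, 0, 0], "gripper": 5.0}, {"offset": [0, 0, 0], "rot": [0, 0, 0], "gripper": 5.0}], squeeze=60)

```text
time_s: 21.1
eef_pos: [452.7, 326.3, 112.2]
ee_rot: [0.0, 0.707, 0.707, 0.001]
force: [0.5, 0.0, 5.9]
grip_width: 0.668
grip_force: 62.0
```

Call:
step_arm(plan=[{"offset": [0, 0, -0.5], "rot": [0, 0, 0], "gripper": 5.0}, {"offset": [0, 0, -1.5], "rot": [0, 0, 0], "gripper": 5.0}, {"offset": [0, 0, -3], "rot": [0, 0, 0], "gripper": 5.0}, {"offset": [0, 0, -4.2], "rot": [0, 0, 0], "gripper": 5.0}, {"offset": [0, 0, -5], "rot": [0, 0, 0], "gripper": 5.0}, {"offset": [0, 0, -5], "rot": [0, 0, 0], "gripper": 5.0}, {"offset": [0, 0, -5], "rot": [0, 0, 0], "gripper": 5.0}, {"offset": [0, 0, -5], "rot": [0, 0, 0], "gripper": 5.0}])

```text
time_s: 21.9
eef_pos: [451.9, 326.1, 160.2]
ee_rot: [-0.0, 0.707, 0.707, -0.001]
force: [-0.9, -0.5, -4.9]
grip_width: 0.664
grip_force: 63.7
```

```bash
python3 heft.py
```

```text
22.6 [452.2 326.2 160.9] 0.6688732357121825 63.67053151130676 F [ 0.03 -0.08 -5.02] sd [0.5  0.63 0.44] tau [  0.   -50.03 -23.8 ]
```

T1 weighs about 0.51 kg, clearly the heaviest. I'll raise it 13 cm more, which puts its bottom at about 185 mm, and hold.

Call:
step_arm(plan=[{"offset": [0, 0, -1], "rot": [0, 0, 0], "gripper": 5.0}, {"offset": [0, 0, -3], "rot": [0, 0, 0], "gripper": 5.0}, {"offset": [0, 0, -5.5], "rot": [0, 0, 0], "gripper": 5.0}, {"offset": [0, 0, -8], "rot": [0, 0, 0], "gripper": 5.0}, {"offset": [0, 0, -10.5], "rot": [0, 0, 0], "gripper": 5.0}, {"offset": [0, 0, -12.3], "rot": [0, 0, 0], "gripper": 5.0}, {"offset": [0, 0, -13], "rot": [0, 0, 0], "gripper": 5.0}, {"offset": [0, 0, -13], "rot": [0, 0, 0], "gripper": 5.0}, {"offset": [0, 0, -13], "rot": [0, 0, 0], "gripper": 5.0}, {"offset": [0, 0, -13], "rot": [0, 0, 0], "gripper": 5.0}, {"offset": [0, 0, -13], "rot": [0, 0, 0], "gripper": 5.0}, {"offset": [0, 0, -13], "rot": [0, 0, 0], "gripper": 5.0}])

```text
time_s: 23.8
eef_pos: [452.2, 326.1, 290.4]
ee_rot: [-0.0, 0.707, 0.707, -0.0]
force: [-0.7, 0.1, -4.6]
grip_width: 0.666
grip_force: 63.9
```

Run:
```python
from h import *
for i in range(10): k=cam("side")
s=sense(); print(s["time_s"],s["eef_pos"].round(1),s["ee_rot"].round(4),s["force"].round(2),s["grip_width"],abs(s["dq"]).max())
P=cloud(k); m=(abs(P[...,0]-452)<33)&(abs(P[...,1]-326)<45)&(P[...,2]>100)&(P[...,2]<275)
print("held z",np.percentile(P[m][:,2],[1,50,99]).round())
cv2.imwrite("pics/side4.png",k[0]["color"][...,::-1])
```

```text
24.3 [452.2 326.2 290.9] [-0.      0.707   0.7072  0.    ] [-0.94  0.76 -5.09] 0.6629544105785039 0.0017472428791338083
held z [188. 241. 275.]
```

View pics/side4.png

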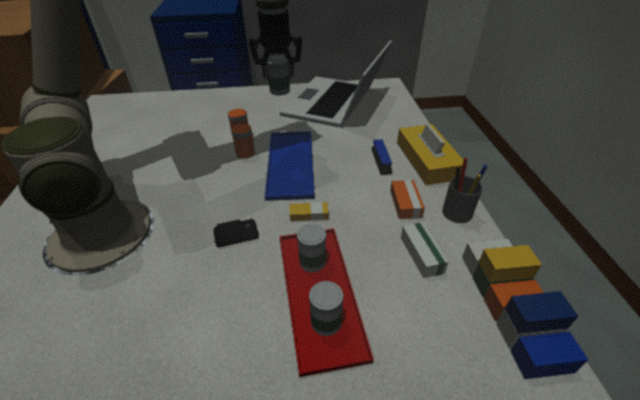

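The two lighter tins stand in the red tray at (312,247) and (326,305). The heaviest is held upright at (279,75) with its bottom at about 185 mm, and the bystanders haven't moved.

```bash
python3 -c "from rig import *; print(finish_job())"
```

```text
the job is handed in; nothing more can be done
None
```

I handed the job in at about 24 s: the two lighter tins (about 0.23 and 0.14 kg) stand upright in the red tray, and the heaviest (about 0.51 kg) is held upright and still with its bottom about 18 cm above the desk.

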